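# Nest the measuring cups with their handles fanned

## Task

Put the set of three steel measuring cups with black handles away as one nest: the middle cup standing in the large one and the small cup standing in the middle one, all upright, with the three handles fanned out so that each points at least an eighth of a turn away from both others and none lies over another. Leave the large cup standing where it is, and do not move the red scoop, which is not part of the set.

Things in the scene. Friction and masses are not known exactly. Their poses are not given: they have to be found in the camera images.
- large_centre (a point): Large steel measuring cup, 0.24 kg, loose, in the middle: 46 mm tall, outside diameter 106 mm at the foot, 112 mm at the rim, wall and floor 3 mm. Point on its axis half-way up (23 mm above its underside). x axis: level, from the cup's axis along its handle; z up. At the start all three cups' handles point roughly towards the robot.
- large_handle (a point): Middle of the large cup's handle, 94 mm out from the cup's axis, 50 mm above its underside; axes as large_centre. Each cup has a straight black bar handle 12 mm wide, 8 mm thick, 70 mm long, starting at the rim 4 mm below its edge and rising outward at 12 degrees.
- middle_centre (a point): Middle steel cup, loose, about 0.1 kg: 52 mm tall, outside diameter 68 mm at the foot, 78 mm at the rim, wall and floor 3 mm. It stands on one side of the large cup, the small cup on the other; which varies. Point on its axis half-way up (26 mm above its underside). x level along its handle, z up. Nested, its underside is 3 mm above the worktop and its handle passes over the large rim.
- middle_handle (a point): Point in the middle of the middle cup's handle, where it can be pinched from above across its 12 mm width: 77 mm out from the cup's axis (x) and 56 mm above the cup's underside. Axes as for middle_centre.
- small_centre (a point): Small steel cup, loose, about 0.07 kg: 58 mm tall, outside diameter 40 mm at the foot, 50 mm at the rim, wall and floor 3 mm. Point on its axis half-way up (29 mm above its underside). x level along its handle, z up. Nested, its underside is 6 mm above the worktop and its handle passes over the middle cup's rim.
- small_handle (a point): Point in the middle of the small cup's handle, where it can be pinched from above across its 12 mm width: 63 mm out from the cup's axis (x) and 62 mm above the cup's underside. Axes as for small_centre.
- scoop_centre (a point): Red plastic scoop of another set, a bystander of like shape: 50 mm tall, 70 mm across the rim, standing beyond the steel cups as seen from the robot, in a row with a white mug (85 mm tall) and a spice jar (95 mm tall). Point on its axis half-way up.
There are look-alikes about, which are no part of the job. What is shaped like the part that bears large_centre but pink is not meant.

How it is judged:
At the end, for the whole second after the job is handed in: The middle cup stands in the large one and the small cup in the middle one, each within 10 degrees of upright and down on the floor of the cup below (within about 7 mm), their handles at least 37 degrees apart in every pair, the large cup within 30 mm of where it stood, everything at rest (horizontal distance between middle_centre and large_centre below 0.022 m and horizontal distance between small_centre and middle_centre below 0.018 m and height (world z) of middle_centre below 0.036 m and height (world z) of small_centre below 0.042 m and angle between each of large_centre, middle_centre, small_centre's own z axis and vertical below 0.17 rad and (angle between the x axis of middle_centre and the x axis of large_centre, either way round above 0.64 rad or horizontal distance between middle_handle and large_handle above 0.13 m) and (angle between the x axis of small_centre and the x axis of large_centre, either way round above 0.64 rad or horizontal distance between small_handle and large_handle above 0.12 m) and (angle between the x axis of small_centre and the x axis of middle_centre, either way round above 0.64 rad or horizontal distance between small_handle and middle_handle above 0.11 m) and distance of large_centre from where it was at the start of the episode below 0.03 m and linear speed of each of middle, small below 0.02 m/s); the robot touches nothing.
It fails at once if the red scoop is moved by more than 20 mm (distance of scoop_centre from where it was at the start of the episode above 0.02 m).
It also fails if it takes over 64 s, if anything falls off the work surface, if the arm or the gripper's body presses on something with over 40 N, if the wrist force passes 120 N, or if a joint passes its speed limit or range.

## Robot

A 6-joint arm with a two-finger parallel gripper is mounted at the origin on the work surface. World frame = base frame: x ahead of the robot, y to its left, z up, the work surface at z = 0. Lengths are in m, angles in rad, forces in N, time in s.
With the tool pointing down it reaches from about 0.375 to 0.9 m from the base axis. Payload 3.1 kg.
Tool frame: the origin (TCP) lies on the centre line of the jaws, within the pads' length; the fingertips stand robot.finger_overhang ahead of it and the grasp point (between the pads) lies 2 mm behind it (robot.finger_overhang is the distance from the TCP to the fingertips, in m); z points along the fingers, y is the direction in which the jaws open and shut (so a half turn about z gives the same grasp; the last joint's range is limited). The gripper opens to 87 mm and grips with 3 to 60 N. Pads are 19 mm wide; open, the fingers measure 117 mm over their backs; the gripper's body (75 mm by 190 mm) begins 51 mm behind the grasp point.
Start: joints at [1.071, 0.527, 1.433, -0, 1.181, -0.178], TCP at [0.198, 0.593, 0.214] pointing down, gripper open.
Joint ranges: [-3.08, 3.08], [-0.75, 2.2], [0.22, 2.44], [-1.43, 4.57], [0, 2.65], [-2.85, 2.85]. Speed limits (rad/s): [2.79, 2.79, 3.14, 3.14, 3.14, 3.14].

## Interface

Orientations are given as a unit quaternion [x, y, z, w].
In Python, from rig import robot gives the robot as it stands. The module is installed in compiled form; this text tells all that it offers.
- The arm moves only by the tool step_arm, never from a script. Its arguments are lists of equal length, an entry for each row: "slide": the shift along the tool's x, y, z in mm, a list of three; "twist": the turn about the tool's z in degrees. A call has 1 to 20 rows; each row shifts and turns the commanded pose from where the row before left it, along the tool's axes as they then stand; what a row does not reach is not made up. A row lasts 1/12 s, in which the tool goes at most 41.7 mm and 7.16 degrees, less where a joint would pass 70% of its speed; a pose out of reach is approached as far as the arm can. A call is refused whole if a number of a shift passes 41.7 or a number of a turn 7.16, either way. A call with a gripper value outside its range is refused whole. "jaw" is the finger opening in mm, from 0 to 87, set as the call begins (left out, the last holds). The fingers move at their own pace and stop on an object; "force" is the grip in N (left out, the last holds). Time passes only in rows, so rows that do not move let the fingers close. It gives the time, the measured TCP pose, the force and the opening at its end, in the units of the state.
- robot.get_obs(): the state, without advancing time (a new reading comes with each control period).
- robot.camera(name): name is "scene" or "top" or "wrist"; returns a dict with "color" (420x560x3 uint8, blue, green, red), "depth" (420x560 float32, m along the optical axis (not along the pixel's ray), 0 where there is no reading), "camera_matrix" (3x3 intrinsics, pixels), "origin" and "orientation" of the camera in the world. Camera axes: x right, y down, z forward; pixel columns grow to the right and rows downward; lengths in m; the calibration is good to about 2 mm. A picture is of the moment at which its call begins.
- robot.hand_in(): hands the job in, once; it reports no verdict.
The state is a dict: "time": time; "q": joint angles; "joint_velocities": joint speeds; "joint_torque": joint torques, N m; "position": TCP position; "tool_rot": TCP orientation; "ft_force": force on the tool from outside, world axes, zero at the start; "moment": the same for the moment, N m; "grip_width": finger opening in m.
Only numpy, scipy, OpenCV 4.12 (cv2) and the standard library are available. Lean on these libraries where they do the work, as an engineer would, in place of code of your own. Each camera call takes 0.05 s, during which the arm holds its last target.

## Working session

There is one attempt and no reset: what is moved stays moved. The work goes in short steps, Python scripts to look and compute and a tool call to move; the robot and the scene stay as the last step left them, time stands still between calls to the robot, and variables do not carry over. Pictures are saved under pics/ and viewed, and the job is handed in when it is done.

Besides the shell and the picture viewer there is one more tool, called after ">>>" by a JSON object that holds its "op" and its "data", one argument or row to a line. step_arm: Moves the arm, as the interface text tells. Its arguments: {"type":"object","properties":{"slide":{"type":"array","items":{"type":"array","items":{"type":"number"}}},"twist":{"type":"array","items":{"type":"number"}},"jaw":{"type":"number"},"force":{"type":"number"}},"required":["slide","twist"]}

```bash
mkdir -p pics; cat > h.py <<'E'
from rig import robot
import numpy as np, cv2
from scipy.spatial.transform import Rotation as R
def cam(n):
    c=robot.camera(n); c['n']=n; return c
def pts(c):
    K=np.array(c['camera_matrix']); d=c['depth']; v,u=np.mgrid[:d.shape[0],:d.shape[1]]
    p=np.stack([(u-K[0,2])/K[0,0]*d,(v-K[1,2])/K[1,1]*d,d],-1)
    M=rot(c)
    return p@M.T+np.array(c['origin'])
def rot(c):
    o=np.array(c['orientation']); return o if o.shape==(3,3) else R.from_quat(o).as_matrix()
def ray(c,u,v,z):
    K=np.array(c['camera_matrix']); r=rot(c)@np.array([(u-K[0,2])/K[0,0],(v-K[1,2])/K[1,1],1]); o=np.array(c['origin'])
    return o+r*(z-o[2])/r[2]
E
python3 - <<'E'
from h import *
for n in ['top','scene']:
    c=cam(n); cv2.imwrite(f'pics/{n}0.png',c['color']); np.savez(f'{n}0.npz',**{k:c[k] for k in c if k!='n'}); print(n,c['origin'],c['orientation'],c['camera_matrix'])
o=robot.get_obs();print(o); print(robot.finger_overhang)
E
```

```text
top [ 0.27634426 -0.00621586  1.21470966] [ 0.71005832 -0.69724868  0.07116197 -0.06780435] [[456.83610101   0.         281.74851482]
 [  0.         456.83610101 214.57924844]
 [  0.           0.           1.        ]]
scene [ 1.3907907  -0.38478947  0.79143435] [ 0.73601882  0.49870684 -0.24926176 -0.38397442] [[508.10303414   0.         285.27661223]
 [  0.         508.10303414 215.23127042]
 [  0.           0.           1.        ]]
{'time': 0.1, 'q': array([ 1.07050715e+00,  5.28334533e-01,  1.43373936e+00,  3.78415634e-05,
        1.18140071e+00, -1.78477244e-01]), 'joint_velocities': array([ 0.00113937, -0.00328408, -0.00502553,  0.00077642,  0.00013629,
        0.00131902]), 'joint_torque': array([ 3.48081967e-04, -4.40991747e+01, -1.77151233e+01,  6.34723180e-02,
        5.34394453e-02, -2.92713412e-05]), 'position': array([0.19730877, 0.5923507 , 0.21320433]), 'tool_rot': array([ 1.60219571e-01,  9.87080951e-01, -8.81478513e-04, -3.29755884e-04]), 'ft_force': array([-0.35568763, -0.01217816, -0.3471806 ]), 'moment': array([ 0.04175177, -0.00406359, -0.0116015 ]), 'grip_width': 0.08705129662953304}
0.017
```

View pics/top0.png

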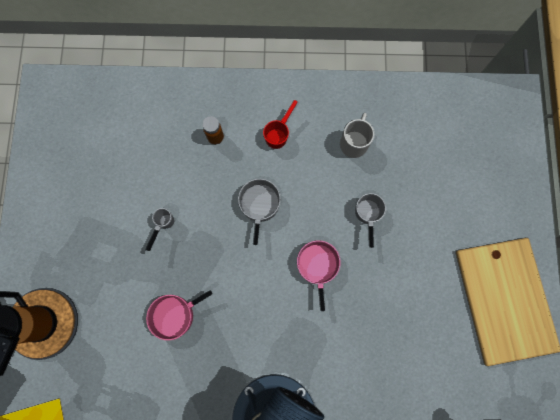

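View pics/scene0.png

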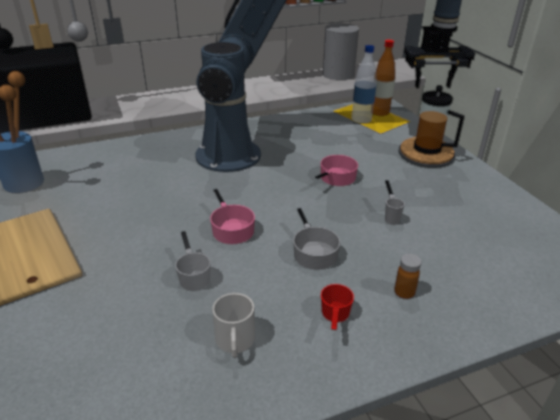

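Top view: the large steel cup is at px (259,200), its handle towards (256,240). The small steel cup is at (162,218) and the middle one at (370,208). The pink look-alikes at (318,262) and (170,316) are not steel-coloured, so they are not meant. The scoop at (276,133) is red. Next I measure the cups and check an enlarged crop.

```bash
cat > meas.py <<'E'
from h import *
def load(n):
    d=np.load(n); return {k:d[k] for k in d.files}
def cup(c,u,v,hgt,dia,hoff,hz,win=75,base=0.0,zt=0.006):
    P=pts(c); z=P[...,2]
    vv,uu=np.mgrid[:z.shape[0],:z.shape[1]]
    near=np.hypot(uu-u,vv-v)<win
    g=c['color'].astype(int); val=g.max(-1); sat=val-g.min(-1)
    # rim points by depth
    m=near&(abs(z-(hgt+base))<zt)&(c['depth']>0)
    q=P[m][:,:2]; c0=ray(c,u,v,hgt)[:2]
    q=q[abs(np.hypot(*(q-c0).T)-dia/2)<0.012]
    for _ in range(5):
        A=np.c_[q,np.ones(len(q))]; s=np.linalg.lstsq(A,(q**2).sum(1),rcond=None)[0]
        ctr=s[:2]/2; r=np.sqrt(s[2]+ctr@ctr); e=abs(np.hypot(*(q-ctr).T)-r); k=e<max(.003,np.median(e)*2); q=q[k]
    # handle: dark pixels
    dk=(near&(val<45)).astype(np.uint8)
    n,l,st,ce=cv2.connectedComponentsWithStats(dk)
    out=[]
    for i in range(1,n):
        if st[i,4]<25: continue
        h=ray(c,*ce[i],hz+base)[:2]; out.append((st[i,4],ce[i].round(1),h.round(4),np.hypot(*(h-ctr)).round(4),np.degrees(np.arctan2(*(h-ctr)[::-1])).round(1)))
    return ctr,r,len(q),out
E
python3 - <<'E'
from meas import *
c=load('top0.npz')
for n,a in dict(large=(259,200,.046,.109,.094,.05),middle=(370,208,.052,.075,.077,.056),small=(162,218,.058,.047,.063,.062)).items():
    r=cup(c,*a,win=60 if n!='small' else 45); print(n,r[0],r[1],r[2],*r[3],sep='\n  ')
P=pts(c); print('table z',np.median(P[280:300,380:420,2]))
for n,(u,v) in dict(sc=(276,133),mug=(358,138),jar=(213,130),pink=(318,262)).items():print(n,P[v,u], ray(c,u,v,.05))
im=c['color'][100:340,110:420]; cv2.imwrite('pics/crop0.png',cv2.resize(im,None,fx=2.5,fy=2.5,interpolation=2))
E
```

```text
large
  [0.55059162 0.05148395]
  0.054264038379270324
  147
  (np.int32(67), array([255.9, 233.7]), array([0.4572, 0.0559]), np.float64(0.0935), np.float64(177.3))
middle
  [ 0.53205332 -0.2407173 ]
  0.03754367393704616
  112
  (np.int32(73), array([370.6, 235.9]), array([ 0.4561, -0.2387]), np.float64(0.076), np.float64(178.5))
small
  [0.49466359 0.3010253 ]
  0.023727532176119004
  73
  (np.int32(88), array([151.4, 240.4]), array([0.4333, 0.3202]), np.float64(0.0643), np.float64(162.7))
table z -0.0017679161155658152
sc [0.75163261 0.01038264 0.0013112 ] [0.7325612  0.00971661 0.05      ]
mug [ 0.73947503 -0.21898871  0.00641363] [ 0.7227687  -0.21131344  0.05      ]
jar [0.7206702  0.17286602 0.09298469] [0.73769684 0.17972847 0.05      ]
pink [ 0.39189551 -0.10839514  0.00068573] [ 0.38720176 -0.10424457  0.05      ]
```

View pics/crop0.png

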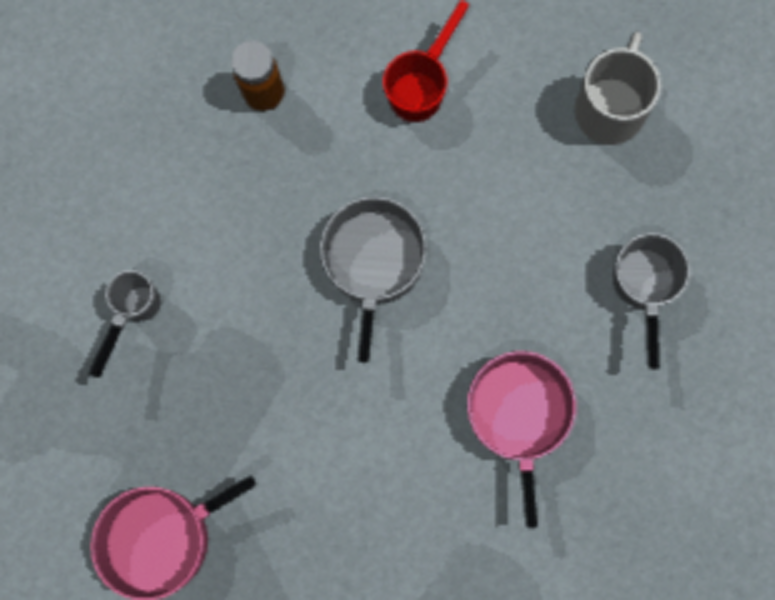

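The radii (54.3, 37.5 and 23.7 mm at mid-wall) and handle distances (93.5, 76.0 and 64.3 mm) match the given sizes, and the crop confirms the three steel cups with black handles. The plan is to pinch the middle cup's handle and turn it to about 260°, then bring the small cup's handle to about 100°. The large handle is at 177°.

```bash
cat > go.py <<'E'
import sys
from h import *
# usage: go.py x y z head_x(deg)  -> delta in current tool axes
def st():
    o=robot.get_obs(); M=R.from_quat(o['tool_rot']).as_matrix(); return o,M
def d(x,y,z,head=None):
    o,M=st(); p=np.array(o['position']); t=np.array([x,y,z])
    hx=np.degrees(np.arctan2(M[1,0],M[0,0]))
    print('t',round(o['time'],2),'pos',p.round(4),'headx',round(hx,1),'w',round(o['grip_width'],4),'F',o['ft_force'].round(1))
    print(' slide mm',(M.T@(t-p)*1000).round(1), 'twist',None if head is None else round((hx-head+180)%360-180,1))
if __name__=='__main__': d(*map(float,sys.argv[1:]))
E
python3 go.py .42 .38 .214 -1.5; python3 go.py .456 -.239 .214
```

```text
t 0.1 pos [0.1973 0.5924 0.2132] headx 161.6 w 0.0871 F [-0.4 -0.  -0.3]
 slide mm [-278.4 -131.    -0.7] twist 163.1
t 0.1 pos [0.1973 0.5924 0.2132] headx 161.6 w 0.0871 F [-0.4 -0.  -0.3]
 slide mm [-5.084e+02 -7.068e+02  3.000e-01] twist None
```

>>> {"op": "step_arm", "data": {
  "slide": [
    [-28,-13,0],
    [-28,-13,0],
    [-28,-13,0],
    [-28,-13,0],
    [-28,-13,0],
    [-28,-13,0],
    [-28,-13,0],
    [-28,-13,0],
    [-28,-13,0],
    [-28,-13,0],
    [-11.5,-29,0],
    [-11.5,-29,0],
    [-11.5,-29,0],
    [-11.5,-29,0],
    [-11.5,-29,0],
    [-11.5,-29,0],
    [-11.5,-29,0],
    [-11.5,-29,0],
    [-11.5,-29,0],
    [-11.5,-29,0]
  ],
  "twist": [0,0,0,0,0,0,0,0,0,0,0,0,0,0,0,0,0,0,0,0],
  "jaw": 40,
  "force": 40
}}

```text
time: 1.77
position: [0.439, 0.0681, 0.2139]
tool_rot: [0.16, 0.987, 0.0, -0.0]
ft_force: [0.8, 1.4, -0.4]
grip_width: 0.0401
```

>>> {"op": "step_arm", "data": {
  "slide": [
    [-11.5,-29,0],
    [-11.5,-29,0],
    [-11.5,-29,0],
    [-11.5,-29,0],
    [-11.5,-29,0],
    [-11.5,-29,0],
    [-11.5,-29,0],
    [-11.5,-29,0],
    [-11.5,-29,0],
    [-11.5,-29,0],
    [0,0,0],
    [0,0,0],
    [0,0,0],
    [0,0,0],
    [0,0,0],
    [0,0,0],
    [0,0,0],
    [0,0,0],
    [0,0,0],
    [0,0,0]
  ],
  "twist": [0,0,0,0,0,0,0,0,0,0,7.1,7.1,7.1,7.1,7.1,7.1,7.1,7.1,7.1,7.1]
}}

```text
time: 3.43
position: [0.4566, -0.2417, 0.2137]
tool_rot: [0.706, 0.708, -0.0, -0.0]
ft_force: [-0.2, 0.0, -0.7]
grip_width: 0.0397
```

>>> {"op": "step_arm", "data": {
  "slide": [
    [0,0,0],
    [0,0,0],
    [0,0,0],
    [0,0,0],
    [0,0,0],
    [0,0,0],
    [0,0,0],
    [0,0,0],
    [0,0,0],
    [0,0,0],
    [0,0,0],
    [0,0,0],
    [0,0,0]
  ],
  "twist": [7.1,7.1,7.1,7.1,7.1,7.1,7.1,7.1,7.1,7.1,7.1,7.1,7.1]
}}

```text
time: 4.52
position: [0.4566, -0.2417, 0.2137]
tool_rot: [1.0, -0.018, -0.0, -0.0]
ft_force: [-0.2, -0.7, -0.7]
grip_width: 0.0399
```

```bash
python3 go.py .456 -.239 .12 -1.5; python3 - <<'E'
from h import *
c=cam('wrist'); cv2.imwrite('pics/w1.png',c['color']); np.savez('w1.npz',**{k:c[k] for k in c if k!='n'})
E
```

```text
t 4.52 pos [ 0.4566 -0.2417  0.2137] headx -2.1 w 0.0399 F [-0.2 -0.7 -0.7]
 slide mm [-0.6 -2.6 93.7] twist -0.6
```

View pics/w1.png

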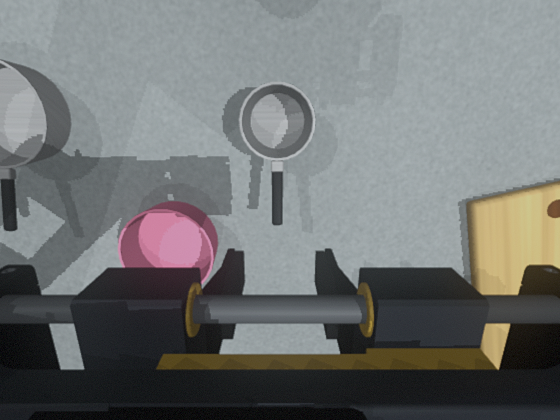

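The wrist view shows the middle steel cup at (277,121) with its handle at (277,195), midway between the fingers. I'll cross-check this against the top view.

```bash
python3 - <<'E'
from meas import *
c=load('w1.npz')
r=cup(c,277,121,.052,.075,.077,.056,win=110); print(r[0],r[1],r[2],*r[3],sep='\n')
print(ray(c,277,195,.056))
E
```

```text
[ 0.53037126 -0.24213971]
0.0370049706177865
822
[ 0.45592553 -0.23937345  0.056     ]
```

>>> {"op": "step_arm", "data": {
  "slide": [
    [-0.6,-2.6,20],
    [0,0,30],
    [0,0,30],
    [0,0,30],
    [0,0,20],
    [0,0,14],
    [0,0,10],
    [0,0,5],
    [0,0,0],
    [0,0,0]
  ],
  "twist": [-0.4,0,0,0,0,0,0,0,0,0]
}}

```text
time: 5.4
position: [0.4567, -0.2396, 0.0554]
tool_rot: [1.0, -0.011, 0.0, 0.0]
ft_force: [-0.2, -0.7, 0.7]
grip_width: 0.0397
```

>>> {"op": "step_arm", "data": {
  "slide": [
    [0,0,0],
    [0,0,0],
    [0,0,0],
    [0,0,0],
    [0,0,0],
    [0,0,0]
  ],
  "twist": [0,0,0,0,0,0],
  "jaw": 0,
  "force": 50
}}

```text
time: 5.9
position: [0.4565, -0.2394, 0.0553]
tool_rot: [1.0, -0.012, 0.0, 0.0]
ft_force: [0.2, 0.1, 0.6]
grip_width: 0.0077
```

>>> {"op": "step_arm", "data": {
  "slide": [
    [0,0,-5],
    [0,0,-10],
    [0,0,-15],
    [0,0,-20],
    [0,0,-20],
    [0,0,-10],
    [0,0,-5],
    [0,0,0],
    [0,0,0]
  ],
  "twist": [0,0,0,0,0,0,0,0,0]
}}

```text
time: 6.65
position: [0.4561, -0.2391, 0.1399]
tool_rot: [1.0, -0.012, -0.0, -0.0]
ft_force: [-0.5, -0.5, -1.1]
grip_width: 0.0004
```

```bash
python3 go.py .456 -.239 .12 -1.5; python3 - <<'E'
from h import *
for n in ['wrist','scene','top']:
    c=cam(n); cv2.imwrite(f'pics/{n}2.png',c['color']); np.savez(f'{n}2.npz',**{k:c[k] for k in c if k!='n'})
a=cv2.imread('pics/wrist2.png');b=cv2.imread('pics/scene2.png')
cv2.imwrite('pics/p2.png',cv2.resize(np.hstack([a,b]),(800,300)))
E
```

```text
t 6.65 pos [ 0.4561 -0.2391  0.1399] headx -1.3 w 0.0004 F [-0.5 -0.5 -1.1]
 slide mm [-0.1 -0.1 19.9] twist 0.2
```

View pics/p2.png

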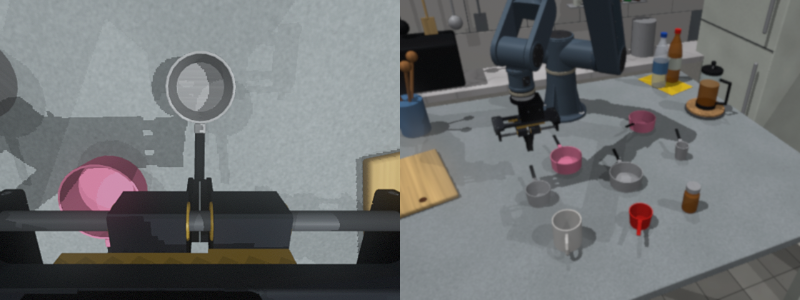

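The jaws closed to 0, so the pinch missed. I'll check where the cup and handle are now.

```bash
python3 - <<'E'
from meas import *
for n,u,v,w in (('top2.npz',370,208,60),('wrist2.npz',280,122,150)):
    c=load(n); r=cup(c,u,v,.052,.075,.077,.056,win=w); print(n,r[0],r[1],r[2],*r[3],sep='\n  ')
c=load('wrist2.npz'); print('origin',c['origin'],rot(c).round(3))
P=pts(c)
for v in range(180,300,8): print(v,P[v,280].round(4),c['color'][v,280])
cv2.imwrite('pics/w2c.png',cv2.resize(c['color'][60:360,180:400],None,fx=2,fy=2))
c=load('scene2.npz'); cv2.imwrite('pics/s2c.png',cv2.resize(c['color'][120:320,100:300],None,fx=3,fy=3))
E
```

```text
top2.npz
  [ 0.53422895 -0.24020991]
  0.0355438113172806
  36
  (np.int32(35), array([398.6, 208.9]), array([ 0.5281, -0.3129]), np.float64(0.073), np.float64(-94.8))
  (np.int32(129), array([356.9, 212.6]), array([ 0.5163, -0.2044]), np.float64(0.04), np.float64(116.6))
  (np.int32(169), array([384.3, 218.3]), array([ 0.5027, -0.2749]), np.float64(0.0469), np.float64(-132.3))
  (np.int32(33), array([414.8, 235.3]), array([ 0.4597, -0.3523]), np.float64(0.1346), np.float64(-123.6))
wrist2.npz
  [ 0.5304365  -0.24203503]
  0.03691792342633233
  1425
  (np.int32(274), array([268.4, 262.9]), array([ 0.4123, -0.2286]), np.float64(0.1188), np.float64(173.5))
  (np.int32(229), array([290.1, 263.8]), array([ 0.4109, -0.2478]), np.float64(0.1196), np.float64(-177.2))
origin [ 0.53804669 -0.24113911  0.30967458] [[-0.024 -0.954 -0.299]
 [-1.     0.023  0.007]
 [ 0.     0.299 -0.954]]
180 [ 0.4862 -0.2406  0.0541] [133 132 128]
188 [ 0.4795 -0.2405  0.054 ] [53 52 49]
196 [ 0.4728 -0.2403  0.0547] [56 56 51]
204 [ 0.4662 -0.2401  0.0557] [56 55 53]
212 [ 0.4599 -0.24    0.058 ] [58 56 53]
220 [ 0.4532 -0.2398  0.0589] [57 55 53]
228 [ 0.4463 -0.2397  0.0595] [54 54 49]
236 [ 0.4402 -0.2395  0.0624] [52 50 48]
244 [ 0.4338 -0.2394  0.0644] [53 53 50]
252 [ 0.4652 -0.2399  0.1496] [46 44 41]
260 [ 0.4653 -0.2398  0.1599] [97 96 89]
268 [ 0.4654 -0.2398  0.169 ] [95 94 89]
276 [ 0.4618 -0.2397  0.1706] [91 89 84]
284 [ 0.465  -0.2398  0.1836] [94 93 87]
292 [ 0.4612 -0.2397  0.1842] [96 94 87]
```

View pics/w2c.png

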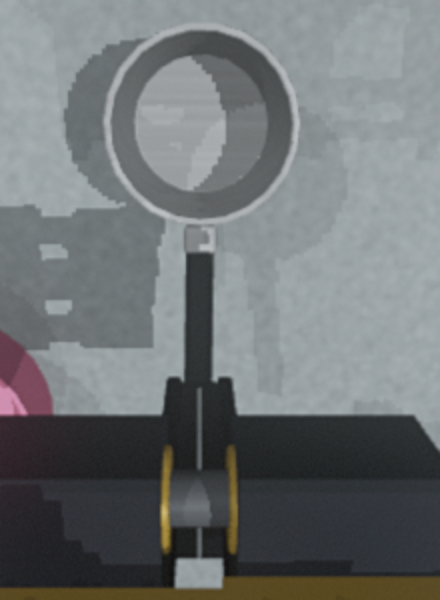

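View pics/s2c.png

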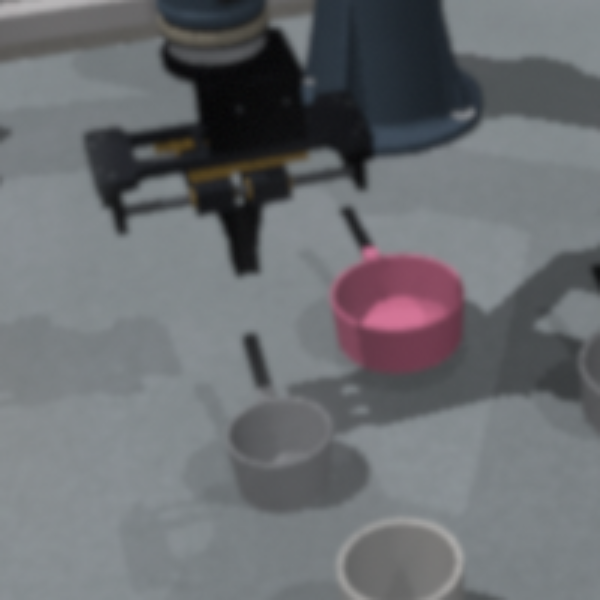

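```bash
python3 - <<'E'
from meas import *
c=load('wrist2.npz'); P=pts(c);K=c['camera_matrix'];M=rot(c)
def proj(p):
    q=M.T@(np.array(p)-c['origin']); return (K@q/q[2])[:2].round(1)
for x in (.4466,.4656):
  for z in (.123,.14,.15): print(x,z,proj([x,-.239,z]))
for u in (266,272,276,280,284,288,292,296):
    print(u,[(v,*P[v,u].round(3)) for v in range(246,264,3)])
o=robot.get_obs(); print(o['q'],o['position'])
E
```

```text
0.4466 0.123 [279.2 261.2]
0.4466 0.14 [279.2 273.8]
0.4466 0.15 [279.2 282.3]
0.4656 0.123 [278.5 233.9]
0.4656 0.14 [278.4 244.5]
0.4656 0.15 [278.4 251.7]
266 [(246, np.float64(0.404), np.float64(-0.224), np.float64(-0.002)), (249, np.float64(0.467), np.float64(-0.232), np.float64(0.15)), (252, np.float64(0.467), np.float64(-0.232), np.float64(0.153)), (255, np.float64(0.467), np.float64(-0.232), np.float64(0.157)), (258, np.float64(0.467), np.float64(-0.233), np.float64(0.161)), (261, np.float64(0.467), np.float64(-0.233), np.float64(0.164))]
272 [(246, np.float64(0.431), np.float64(-0.232), np.float64(0.061)), (249, np.float64(0.428), np.float64(-0.232), np.float64(0.061)), (252, np.float64(0.466), np.float64(-0.236), np.float64(0.151)), (255, np.float64(0.465), np.float64(-0.236), np.float64(0.153)), (258, np.float64(0.465), np.float64(-0.236), np.float64(0.157)), (261, np.float64(0.465), np.float64(-0.236), np.float64(0.161))]
276 [(246, np.float64(0.432), np.float64(-0.236), np.float64(0.064)), (249, np.float64(0.429), np.float64(-0.236), np.float64(0.065)), (252, np.float64(
[... 1645 characters left out ...]
p.float64(-0.246), np.float64(0.158)), (258, np.float64(0.467), np.float64(-0.246), np.float64(0.161)), (261, np.float64(0.467), np.float64(-0.246), np.float64(0.165))]
296 [(246, np.float64(0.403), np.float64(-0.256), np.float64(-0.002)), (249, np.float64(0.467), np.float64(-0.249), np.float64(0.15)), (252, np.float64(0.466), np.float64(-0.249), np.float64(0.152)), (255, np.float64(0.467), np.float64(-0.248), np.float64(0.157)), (258, np.float64(0.466), np.float64(-0.248), np.float64(0.159)), (261, np.float64(0.466), np.float64(-0.248), np.float64(0.163))]
[-7.00134694e-01  4.90979967e-01  1.78031872e+00 -1.69409042e-05
  8.72627416e-01  8.94073211e-01] [ 0.45574271 -0.23883262  0.13905705]
```

The wrist depth puts the fingertips at z≈0.150, while TCP z of 0.140 minus the 17 mm overhang should give 0.123. I'll check this against the scene and top cameras.

```bash
python3 - <<'E'
from meas import *
c=load('scene2.npz'); P=pts(c);K=c['camera_matrix'];M=rot(c)
def proj(p):
    q=M.T@(np.array(p)-c['origin']); return (K@q/q[2])[:2].round(1)
for z in (.123,.14,.15): print(z,proj([.4656,-.239,z]),ray(c,181,210.7,z))
for v in range(190,216,2): print(v,P[v,181].round(3),c['color'][v,181])
c=load('scene0.npz'); P0=pts(c)
print('table',P0[200,300],P0[150,150])
print(robot.finger_overhang,[a for a in dir(robot) if a[0]!='_'])
E
```

```text
0.123 [183.6 220.5] [ 0.42633789 -0.2358842   0.123     ]
0.14 [182.8 214.2] [ 0.4508664  -0.23967125  0.14      ]
0.15 [182.3 210.5] [ 0.46529494 -0.24189892  0.15      ]
190 [ 0.456 -0.235  0.197] [20 18 18]
192 [ 0.466 -0.237  0.198] [17 16 16]
194 [ 0.469 -0.238  0.195] [20 19 20]
196 [ 0.467 -0.238  0.189] [21 21 20]
198 [ 0.464 -0.238  0.182] [21 20 20]
200 [ 0.461 -0.238  0.175] [21 20 19]
202 [ 0.467 -0.24   0.173] [22 21 21]
204 [ 0.468 -0.241  0.169] [24 23 23]
206 [ 0.467 -0.241  0.163] [24 23 22]
208 [ 0.464 -0.241  0.156] [23 21 22]
210 [ 0.465 -0.242  0.152] [48 47 45]
212 [ 0.254 -0.21  -0.001] [117 114 108]
214 [ 0.267 -0.212  0.002] [138 136 129]
table [ 0.31367363  0.11390365 -0.00156415] [-0.12293243 -0.22547145  0.0008419 ]
0.017 ['Unreachable', 'camera', 'finger_overhang', 'get_obs', 'hand_in']
```

Scene and wrist cameras agree that the fingertips sit about 10 mm above the reported TCP. That is about 27 mm higher than stated, with x and y right, so the jaws closed above the handle. I'll use the camera-measured tip height, open the jaws and go about 112 mm lower.

>>> {"op": "step_arm", "data": {
  "slide": [
    [0,0,0],
    [0,0,0],
    [0,0,0],
    [0,0,0],
    [0,0,0],
    [0,0,0],
    [0,0,15],
    [0,0,20],
    [0,0,20],
    [0,0,10],
    [0,0,5],
    [0,0,0],
    [0,0,0]
  ],
  "twist": [0,0,0,0,0,0,0,0,0,0,0,0,0],
  "jaw": 40
}}

```text
time: 7.88
position: [0.4567, -0.2396, 0.0703]
tool_rot: [1.0, -0.012, 0.0, 0.0]
ft_force: [0.7, -0.3, 0.6]
grip_width: 0.0401
```

```bash
python3 go.py .456 -.24 .028 -1.6; python3 - <<'E'
from meas import *
c=cam('wrist'); cv2.imwrite('pics/w3.png',c['color']); P=pts(c)
# fingertip: per-column, lowest-z points of near fingers
z=P[...,2]; m=(c['depth']>0)&(c['depth']<.28)&(z<.12)&(z>.066)
v,u=np.where(m); 
for y0,y1 in ((-.4,-.24),(-.24,-.1)):
    k=m&(P[...,1]>y0)&(P[...,1]<y1)&(abs(P[...,0]-.456)<.02); print(k.sum(),np.percentile(z[k],[1,5]),P[k].min(0),P[k].max(0))
E
```

```text
t 7.88 pos [ 0.4567 -0.2396  0.0703] headx -1.3 w 0.0401 F [ 0.7 -0.3  0.6]
 slide mm [-0.7  0.4 42.3] twist 0.3
1137 [0.07830659 0.08064626] [ 0.44618217 -0.2731786   0.07682501] [ 0.46763476 -0.25941322  0.11999701]
1144 [0.07813055 0.08087698] [ 0.44708956 -0.2201167   0.07612858] [ 0.46867604 -0.20677912  0.11998509]
```

View pics/w3.png

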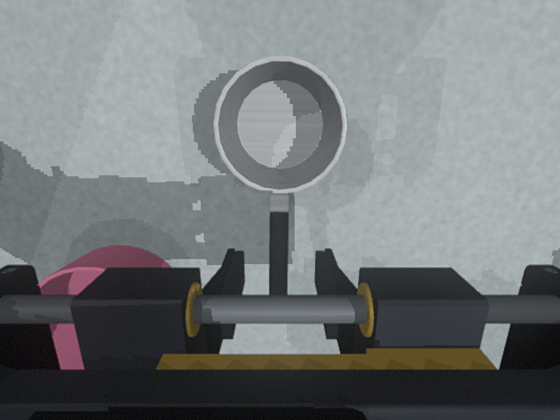

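The tips are now at z≈0.078 and straddle the handle at (281,250), so I go down 42 mm more and grip.

>>> {"op": "step_arm", "data": {
  "slide": [
    [0,0,10],
    [0,0,12],
    [0,0,10],
    [0,0,6],
    [0,0,4],
    [0,0,0],
    [0,0,0]
  ],
  "twist": [0,0,0,0,0,0,0]
}}

```text
time: 8.52
position: [0.4564, -0.2393, 0.0279]
tool_rot: [1.0, -0.012, -0.0, -0.0]
ft_force: [0.4, -0.0, -0.2]
grip_width: 0.0401
```

>>> {"op": "step_arm", "data": {
  "slide": [
    [0,0,0],
    [0,0,0],
    [0,0,0],
    [0,0,0],
    [0,0,0],
    [0,0,0]
  ],
  "twist": [0,0,0,0,0,0],
  "jaw": 0,
  "force": 50
}}

```text
time: 9.02
position: [0.4565, -0.2395, 0.0282]
tool_rot: [1.0, -0.012, 0.0, 0.0]
ft_force: [-0.4, -0.3, 0.0]
grip_width: 0.0112
```

Width 11.2 mm means the handle is gripped. I'll lift slowly.

>>> {"op": "step_arm", "data": {
  "slide": [
    [0,0,-3],
    [0,0,-6],
    [0,0,-10],
    [0,0,-14],
    [0,0,-16],
    [0,0,-16],
    [0,0,-14],
    [0,0,-8],
    [0,0,-3],
    [0,0,0],
    [0,0,0]
  ],
  "twist": [0,0,0,0,0,0,0,0,0,0,0]
}}

```text
time: 9.93
position: [0.4561, -0.2391, 0.1179]
tool_rot: [1.0, -0.012, -0.0, -0.0]
ft_force: [-0.3, 0.5, -0.4]
grip_width: 0.0114
```

```bash
python3 go.py .456 -.24 .028 -1.6; python3 - <<'E'
from meas import *
c=cam('wrist'); cv2.imwrite('pics/w4.png',c['color']); np.savez('w4.npz',**{k:c[k] for k in c if k!='n'})
r=cup(c,280,110,.052,.075,.077,.056,win=150,base=.09,zt=.02); print(r[:3])
P=pts(c); z=P[...,2]; m=(abs(z-.142)<.025)&(c['depth']>0)&(P[...,0]>.49)
q=P[m]; 
import numpy as np
A=np.c_[q[:,:2],np.ones(len(q))]; print(len(q),q.min(0),q.max(0))
E
```

```text
t 9.93 pos [ 0.4561 -0.2391  0.1179] headx -1.3 w 0.0114 F [-0.3  0.5 -0.4]
 slide mm [-0.   0.9 89.9] twist 0.3
(array([ 0.53046814, -0.24130314]), np.float64(0.03584863230845647), 8105)
10175 [ 0.49000871 -0.28012272  0.11700179] [ 0.5685031  -0.20282956  0.14344007]
```

View pics/w4.png

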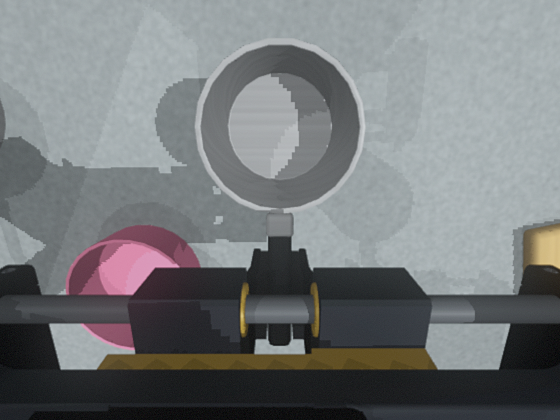

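The cup hangs level: rim at (280,125), rim top at z 0.142–0.143, centre 74.5 mm along tool x. Next I move it across and then turn it to heading 80°.

>>> {"op": "step_arm", "data": {
  "slide": [
    [2,-6,0],
    [4.7,-12.4,0],
    [6,-17,0],
    [6,-17,0],
    [6,-17,0],
    [6,-17,0],
    [6,-17,0],
    [6,-17,0],
    [6,-17,0],
    [6,-17,0],
    [6,-17,0],
    [6,-17,0],
    [4,-12,0],
    [4,-12,0],
    [2,-6,0],
    [2,-6,0],
    [0,0,0]
  ],
  "twist": [0,0,0,0,0,0,0,0,0,0,0,0,0,0,0,0,0]
}}

```text
time: 11.4
position: [0.5404, -0.016, 0.1179]
tool_rot: [1.0, -0.011, -0.0, -0.0]
ft_force: [0.2, -0.1, -0.4]
grip_width: 0.0116
```

>>> {"op": "step_arm", "data": {
  "slide": [
    [0,0,0],
    [0,0,0],
    [0,0,0],
    [0,0,0],
    [0,0,0],
    [0,0,0],
    [0,0,0],
    [0,0,0],
    [0,0,0],
    [0,0,0],
    [0,0,0],
    [0,0,0],
    [0,0,0],
    [0,0,0],
    [0,0,0],
    [0,0,0],
    [0,0,0],
    [0,0,0]
  ],
  "twist": [-2,-4,-6,-6,-6,-6,-6,-6,-6,-6,-6,-6,-6,-4,-3.3,-2,0,0]
}}

```text
time: 12.9
position: [0.5403, -0.0175, 0.1181]
tool_rot: [0.767, 0.642, -0.0, 0.0]
ft_force: [-0.0, 0.5, -0.7]
grip_width: 0.011
```

```bash
python3 go.py .5377 -.0219 .118 80; python3 - <<'E'
from meas import *
c=cam('wrist'); cv2.imwrite('pics/w5.png',c['color']); np.savez('w5.npz',**{k:c[k] for k in c if k!='n'})
P=pts(c); 
r=cup(c,280,125,.052,.075,.077,.056,win=150,base=.09,zt=.004); print(r[:3])
t=cam('top'); cv2.imwrite('pics/t5.png',t['color'])
E
```

```text
t 12.9 pos [ 0.5403 -0.0175  0.1181] headx 79.9 w 0.011 F [-0.   0.5 -0.7]
 slide mm [-4.8 -1.8  0.1] twist -0.1
(array([0.5530548 , 0.05541786]), np.float64(0.03712195890979689), 3696)
```

View pics/w5.png

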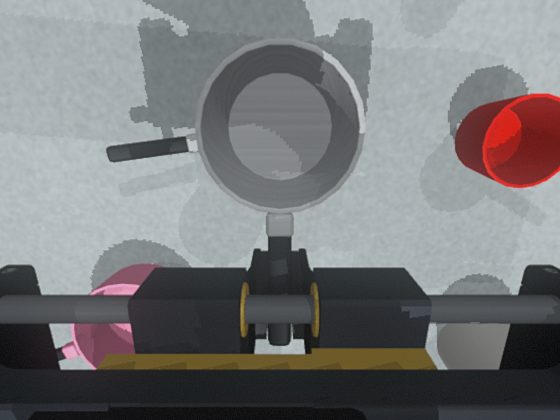

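Wrist view: the cup is over the large one, whose handle shows at (150,150). The scoop at (530,140) is well clear. I'll shift about 5 mm and lower 85 mm.

>>> {"op": "step_arm", "data": {
  "slide": [
    [-2.3,-0.9,5],
    [-2.3,-0.9,10],
    [0,0,14],
    [0,0,14],
    [0,0,12],
    [0,0,10],
    [0,0,8],
    [0,0,6],
    [0,0,4],
    [0,0,2],
    [0,0,0],
    [0,0,0]
  ],
  "twist": [0,0,0,0,0,0,0,0,0,0,0,0]
}}

```text
time: 14.0
position: [0.538, -0.0211, 0.0333]
tool_rot: [0.766, 0.643, 0.0, 0.0]
ft_force: [0.0, 0.2, -1.2]
grip_width: 0.0111
```

```bash
python3 go.py .5377 -.0219 .031 80; python3 - <<'E'
from meas import *
c=cam('wrist'); cv2.imwrite('pics/w6.png',c['color']); np.savez('w6.npz',**{k:c[k] for k in c if k!='n'})
r=cup(c,280,125,.052,.075,.077,.056,win=150,base=.005,zt=.006); print(r[:3])
E
```

```text
t 14.0 pos [ 0.538  -0.0211  0.0333] headx 80.0 w 0.0111 F [ 0.   0.2 -1.2]
 slide mm [-0.9 -0.2  2.3] twist -0.0
(array([0.55074327, 0.05225177]), np.float64(0.03665590041989488), 4854)
```

View pics/w6.png

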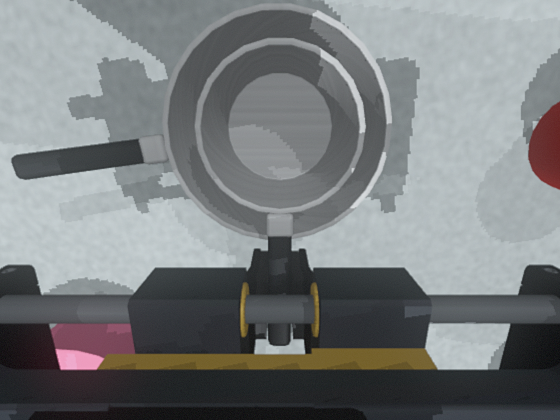

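The middle cup sits concentrically inside the large one. I'll go 2 mm lower, release and retreat.

>>> {"op": "step_arm", "data": {
  "slide": [
    [0,0,1],
    [0,0,1],
    [0,0,0],
    [0,0,0]
  ],
  "twist": [0,0,0,0]
}}

```text
time: 14.38
position: [0.538, -0.0211, 0.0313]
tool_rot: [0.766, 0.643, 0.0, 0.0]
ft_force: [-0.6, -0.7, 1.1]
grip_width: 0.0109
```

>>> {"op": "step_arm", "data": {
  "slide": [
    [0,0,0],
    [0,0,0],
    [0,0,0],
    [0,0,0],
    [0,0,0],
    [0,0,-5],
    [0,0,-15],
    [0,0,-30],
    [0,0,-40],
    [0,0,-40],
    [0,0,-40],
    [0,0,-20],
    [0,0,0]
  ],
  "twist": [0,0,0,0,0,0,0,0,0,0,0,0,0],
  "jaw": 40
}}

```text
time: 15.47
position: [0.5412, -0.0217, 0.2271]
tool_rot: [0.766, 0.643, 0.004, 0.005]
ft_force: [0.6, 0.7, 0.2]
grip_width: 0.0401
```

```bash
python3 go.py .434 .320 .214 162.7; python3 - <<'E'
from meas import *
c=cam('wrist'); cv2.imwrite('pics/w7.png',c['color']); np.savez('w7.npz',**{k:c[k] for k in c if k!='n'})
P=pts(c);z=P[...,2]
r=cup(c,280,110,.052,.075,.077,.056,win=150,base=.003,zt=.004); print('mid',*r)
E
```

```text
t 15.47 pos [ 0.5412 -0.0217  0.2271] headx 80.0 w 0.0401 F [0.6 0.7 0.2]
 slide mm [ 317.9 -165.2   10.8] twist -82.7
mid [0.55126304 0.05254401] 0.036957346600219786 614 []
```

View pics/w7.png

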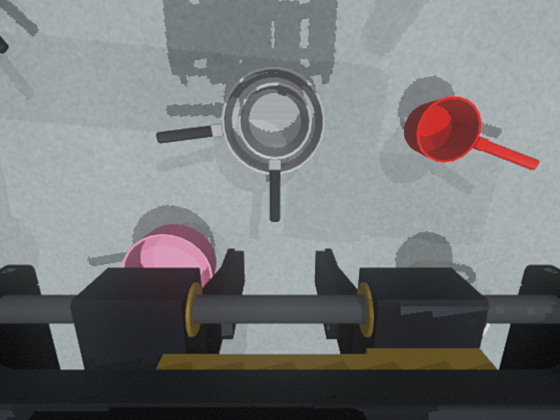

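The middle cup is nested at (275,118), with its handle about 83° from the large cup's. Now to the small cup, approached with the tool x axis pointing from handle to cup (heading −17.3°) so the wrist camera can see it.

>>> {"op": "step_arm", "data": {
  "slide": [
    [10,-5,0],
    [20,-10,0],
    [28,-14.6,1],
    [28,-14.6,1],
    [28,-14.6,1],
    [28,-14.6,1],
    [28,-14.6,1],
    [28,-14.6,1],
    [28,-14.6,1],
    [28,-14.6,1],
    [28,-14.6,1],
    [20,-10,1],
    [12,-6,1],
    [4,-2,0]
  ],
  "twist": [0,0,0,0,0,0,0,0,0,0,0,0,0,0]
}}

```text
time: 16.68
position: [0.428, 0.3224, 0.2075]
tool_rot: [0.765, 0.644, -0.003, -0.001]
ft_force: [0.3, 0.8, -0.3]
grip_width: 0.0397
```

>>> {"op": "step_arm", "data": {
  "slide": [
    [0,0,0],
    [0,0,0],
    [0,0,0],
    [0,0,0],
    [0,0,0],
    [0,0,0],
    [0,0,0],
    [0,0,0],
    [0,0,0],
    [0,0,0],
    [0,0,0],
    [0,0,0],
    [0,0,0],
    [0,0,0],
    [0,0,0]
  ],
  "twist": [6.9,6.9,6.9,6.9,6.9,6.9,6.9,6.9,6.9,6.9,6.9,6.9,6.9,6.9,0.7]
}}

```text
time: 17.93
position: [0.4301, 0.3198, 0.2085]
tool_rot: [0.988, -0.152, -0.002, 0.001]
ft_force: [-0.4, 0.5, 0.7]
grip_width: 0.0399
```

```bash
python3 go.py .434 .320 .034 -17.3; python3 - <<'E'
from meas import *
print(robot.get_obs()['q'].round(3))
c=cam('wrist'); cv2.imwrite('pics/w8.png',c['color']); np.savez('w8.npz',**{k:c[k] for k in c if k!='n'})
K=c['camera_matrix'];M=rot(c); q=M.T@(np.array([.4947,.301,.058])-c['origin']); uv=(K@q/q[2])[:2]; print(uv)
r=cup(c,*uv,.058,.047,.063,.062,win=100); print(*r)
g=c['color'].astype(int); P=pts(c); 
m=(g.max(-1)<75)&(abs(P[...,2]-.066)<.014)&(np.hypot(P[...,0]-.434,P[...,1]-.32)<.05)
q=P[m]; mu=q.mean(0); w=np.linalg.eigh(np.cov((q-mu)[:,:2].T))[1][:,1]; print(m.sum(),mu,np.degrees(np.arctan2(w[1],w[0])))
E
```

```text
t 17.93 pos [0.4301 0.3198 0.2085] headx -17.5 w 0.0399 F [-0.4  0.5  0.7]
 slide mm [  4.2  -1.9 174.5] twist -0.2
[ 0.431  0.417  1.659 -0.     1.07   2.307]
[276.82333611 129.32894022]
[0.49286724 0.30062174] 0.02324608324190934 498 []
462 [0.43415529 0.31932165 0.06492277] 163.2533321973112
```

View pics/w8.png

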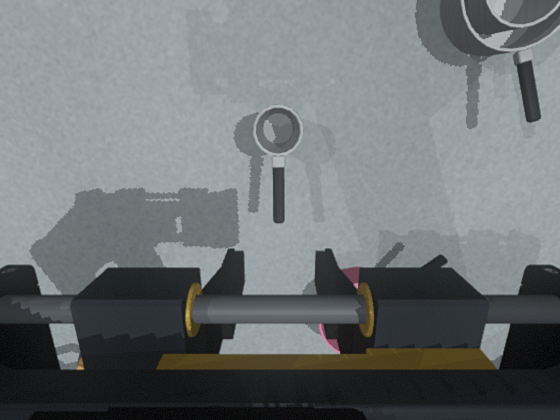

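The small cup is at (279,130) with its handle centred at (278,190). Wrist and top views agree within 2 mm. I'll descend and grip.

>>> {"op": "step_arm", "data": {
  "slide": [
    [4,-1.5,10],
    [0,0,30],
    [0,0,35],
    [0,0,35],
    [0,0,25],
    [0,0,15],
    [0,0,12],
    [0,0,6],
    [0,0,4],
    [0,0,0],
    [0,0,0]
  ],
  "twist": [-0.3,0,0,0,0,0,0,0,0,0,0]
}}

```text
time: 18.9
position: [0.4358, 0.321, 0.0382]
tool_rot: [0.989, -0.148, 0.0, -0.0]
ft_force: [-0.6, -0.0, 0.9]
grip_width: 0.0402
```

>>> {"op": "step_arm", "data": {
  "slide": [
    [0,0,0],
    [0,0,0],
    [0,0,0],
    [0,0,0],
    [0,0,0],
    [0,0,0]
  ],
  "twist": [0,0,0,0,0,0],
  "jaw": 0,
  "force": 50
}}

```text
time: 19.4
position: [0.4356, 0.3211, 0.0383]
tool_rot: [0.989, -0.148, 0.0, -0.0]
ft_force: [-0.2, -0.1, 0.9]
grip_width: 0.0111
```

Gripped at 11.1 mm. Lifting now.

>>> {"op": "step_arm", "data": {
  "slide": [
    [0,0,-3],
    [0,0,-6],
    [0,0,-10],
    [0,0,-14],
    [0,0,-16],
    [0,0,-16],
    [0,0,-14],
    [0,0,-10],
    [0,0,-7],
    [0,0,-4],
    [0,0,0],
    [0,0,0]
  ],
  "twist": [0,0,0,0,0,0,0,0,0,0,0,0]
}}

```text
time: 20.4
position: [0.4352, 0.3208, 0.1379]
tool_rot: [0.989, -0.148, -0.0, 0.0]
ft_force: [-0.1, 0.1, -1.5]
grip_width: 0.011
```

```bash
python3 go.py .599 .016 .138 145; python3 - <<'E'
from meas import *
c=cam('wrist'); cv2.imwrite('pics/w9.png',c['color']); np.savez('w9.npz',**{k:c[k] for k in c if k!='n'})
r=cup(c,279,120,.058,.047,.063,.062,win=100,base=.1,zt=.006); print(*r[:3])
o=robot.get_obs(); M=R.from_quat(o['tool_rot']).as_matrix(); rel=M.T@(np.append(r[0],.158)-o['position']);print(rel)
E
```

```text
t 20.4 pos [0.4352 0.3208 0.1379] headx -17.0 w 0.011 F [-0.1  0.1 -1.5]
 slide mm [ 2.459e+02  2.435e+02 -1.000e-01] twist -162.0
[0.49383997 0.30175005] 0.02271964402482947 1290
[ 0.06175739  0.0009255  -0.02057447]
```

View pics/w9.png

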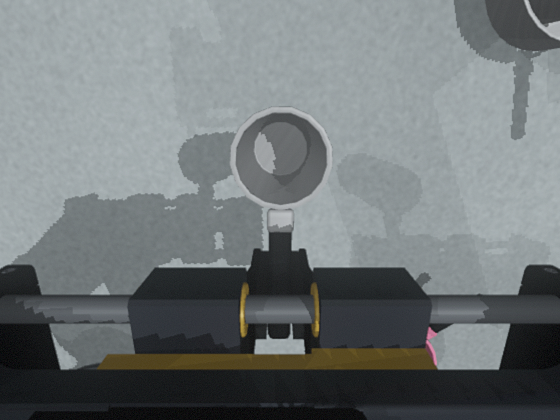

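>>> {"op": "step_arm", "data": {
  "slide": [
    [5,5,0],
    [11,11,0],
    [17,16.6,0],
    [17,16.6,0],
    [17,16.6,0],
    [17,16.6,0],
    [17,16.6,0],
    [17,16.6,0],
    [17,16.6,0],
    [17,16.6,0],
    [17,16.6,0],
    [17,16.6,0],
    [17,16.6,0],
    [12,11.7,0],
    [12,11.7,0],
    [10,9.5,0],
    [6,5.8,0],
    [4.9,4.5,0],
    [0,0,0]
  ],
  "twist": [0,0,0,0,0,0,0,0,0,0,0,0,0,0,0,0,0,0,0]
}}

```text
time: 22.03
position: [0.6023, 0.0164, 0.138]
tool_rot: [0.989, -0.148, 0.0, 0.0]
ft_force: [1.0, 0.0, -0.4]
grip_width: 0.0113
```

>>> {"op": "step_arm", "data": {
  "slide": [
    [0,0,0],
    [0,0,0],
    [0,0,0],
    [0,0,0],
    [0,0,0],
    [0,0,0],
    [0,0,0],
    [0,0,0],
    [0,0,0],
    [0,0,0],
    [0,0,0],
    [0,0,0],
    [0,0,0],
    [0,0,0],
    [0,0,0],
    [0,0,0],
    [0,0,0],
    [0,0,0],
    [0,0,0],
    [0,0,0]
  ],
  "twist": [-2,-4,-6,-6,-6,-6,-6,-6,-6,-6,-6,-6,-6,-6,-6,-6,-6,-6,-6,-6]
}}

```text
time: 23.7
position: [0.601, 0.0184, 0.1381]
tool_rot: [0.66, 0.751, -0.0, -0.0]
ft_force: [-0.2, 0.3, -0.8]
grip_width: 0.0113
```

>>> {"op": "step_arm", "data": {
  "slide": [
    [0,0,0],
    [0,0,0],
    [0,0,0],
    [0,0,0],
    [0,0,0],
    [0,0,0],
    [0,0,0],
    [0,0,0],
    [0,0,0],
    [0,0,0],
    [0,0,0]
  ],
  "twist": [-6,-6,-6,-6,-6,-6,-6,-4,-2,0,0]
}}

```text
time: 24.62
position: [0.6013, 0.0181, 0.1381]
tool_rot: [0.301, 0.954, 0.0, -0.0]
ft_force: [-0.0, 0.3, -0.9]
grip_width: 0.0111
```

```bash
python3 go.py .6016 .0171 .138 145; python3 - <<'E'
from meas import *
c=cam('wrist'); cv2.imwrite('pics/w10.png',c['color']); np.savez('w10.npz',**{k:c[k] for k in c if k!='n'})
r=cup(c,280,155,.058,.047,.063,.062,win=100,base=.1,zt=.006); print(*r[:3])
E
```

```text
t 24.62 pos [0.6013 0.0181 0.1381] headx 145.0 w 0.0111 F [-0.   0.3 -0.9]
 slide mm [-0.8 -0.6  0.1] twist -0.0
[0.55231867 0.05283398] 0.02404989034928432 1850
```

View pics/w10.png

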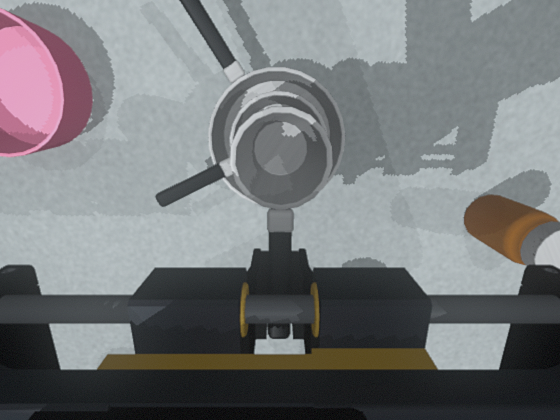

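The small cup is at (.5523,.0528) and the middle at (.5513,.0525), about 1 mm off. Lowering now.

>>> {"op": "step_arm", "data": {
  "slide": [
    [0.8,0,6],
    [0,0,12],
    [0,0,14],
    [0,0,14],
    [0,0,14],
    [0,0,10],
    [0,0,8],
    [0,0,6],
    [0,0,4],
    [0,0,3],
    [0,0,0],
    [0,0,0]
  ],
  "twist": [0,0,0,0,0,0,0,0,0,0,0,0]
}}

```text
time: 25.67
position: [0.6013, 0.0176, 0.0473]
tool_rot: [0.301, 0.954, 0.0, 0.0]
ft_force: [-0.5, 0.8, -0.7]
grip_width: 0.011
```

```bash
python3 go.py .6016 .0171 .044 145; python3 - <<'E'
from meas import *
c=cam('wrist'); cv2.imwrite('pics/w11.png',c['color'])
r=cup(c,280,155,.058,.047,.063,.062,win=100,base=.008,zt=.004); print(*r[:3])
E
```

```text
t 25.67 pos [0.6013 0.0176 0.0473] headx 145.0 w 0.011 F [-0.5  0.8 -0.7]
 slide mm [-0.5 -0.2  3.3] twist -0.0
[0.55125142 0.05313156] 0.023232988878210147 2099
```

View pics/w11.png

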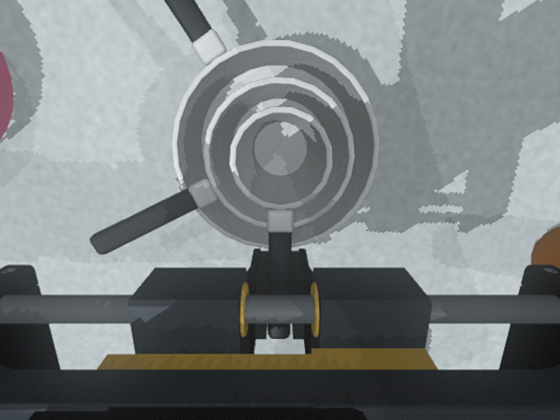

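All three cups are concentric. I'll lower 2.5 mm, release and lift.

>>> {"op": "step_arm", "data": {
  "slide": [
    [0,0,1],
    [0,0,1],
    [0,0,0.5],
    [0,0,0]
  ],
  "twist": [0,0,0,0]
}}

```text
time: 26.05
position: [0.6012, 0.0176, 0.0447]
tool_rot: [0.301, 0.954, 0.0, 0.0]
ft_force: [1.1, -0.2, 0.9]
grip_width: 0.0116
```

>>> {"op": "step_arm", "data": {
  "slide": [
    [0,0,0],
    [0,0,0],
    [0,0,0],
    [0,0,0],
    [0,0,0],
    [0,0,-5],
    [0,0,-15],
    [0,0,-30],
    [0,0,-35],
    [0,0,-35],
    [0,0,-30],
    [0,0,-10],
    [0,0,0]
  ],
  "twist": [0,0,0,0,0,0,0,0,0,0,0,0,0],
  "jaw": 34
}}

```text
time: 27.13
position: [0.6032, 0.0174, 0.2083]
tool_rot: [0.301, 0.954, 0.001, 0.004]
ft_force: [0.2, -0.5, 0.5]
grip_width: 0.0339
```

>>> {"op": "step_arm", "data": {
  "slide": [
    [-10,0,-5],
    [-15,0,-5],
    [-15,0,-5],
    [-15,0,-5],
    [-15,0,0],
    [0,0,0],
    [0,0,0]
  ],
  "twist": [0,0,0,0,0,0,0]
}}

```text
time: 27.72
position: [0.6571, -0.0226, 0.2221]
tool_rot: [0.301, 0.953, -0.0, -0.002]
ft_force: [-0.5, -0.8, -0.1]
grip_width: 0.0341
```

```bash
python3 go.py .6016 .0171 .2 145; python3 - <<'E'
from meas import *
c=cam('wrist'); cv2.imwrite('pics/w12.png',c['color']); np.savez('w12.npz',**{k:c[k] for k in c if k!='n'})
s=cam('scene'); cv2.imwrite('pics/s12.png',s['color'])
K=c['camera_matrix'];M=rot(c)
for n,h,dia,b in (('large',.046,.109,0),('mid',.052,.075,.003),('small',.058,.047,.006)):
    q=M.T@(np.array([.551,.0525,h+b])-c['origin']); uv=(K@q/q[2])[:2]
    r=cup(c,*uv,h,dia,.063,.062,win=120,base=b,zt=.004); print(n,uv.round(),*r[:3])
P=pts(c); g=c['color'].astype(int)
m=((g.max(-1)<80)&(c['depth']>0)&(P[...,2]>.035)&(P[...,2]<.09)).astype(np.uint8)
n,l,st,ce=cv2.connectedComponentsWithStats(m)
for i in range(1,n):
    if st[i,4]>60:
        q=P[l==i]; mu=q.mean(0); print(st[i,4],ce[i].round(),mu.round(4),'r',np.hypot(*(mu[:2]-[.551,.0525])).round(4),'ang',np.degrees(np.arctan2(mu[1]-.0525,mu[0]-.551)).round(1))
rm=(g[...,2]>120)&(g[...,1]<60)&(g[...,0]<60)
E
```

```text
t 27.72 pos [ 0.6571 -0.0226  0.2221] headx 144.9 w 0.0341 F [-0.5 -0.8 -0.1]
 slide mm [68.2  0.6 22.4] twist -0.1
large [280.  65.] [0.54906557 0.05118114] 0.05396293658637169 1179
mid [280.  64.] [0.55094332 0.05166722] 0.037301144582912726 775
small [280.  62.] [0.55159215 0.0528456 ] 0.023416414490233285 524
648 [209.  99.] [ 0.5376 -0.0236  0.0621] r 0.0772 ang -100.0
640 [280. 131.] [0.6023 0.0162 0.0712] r 0.0628 ang -35.3
```

View pics/w12.png

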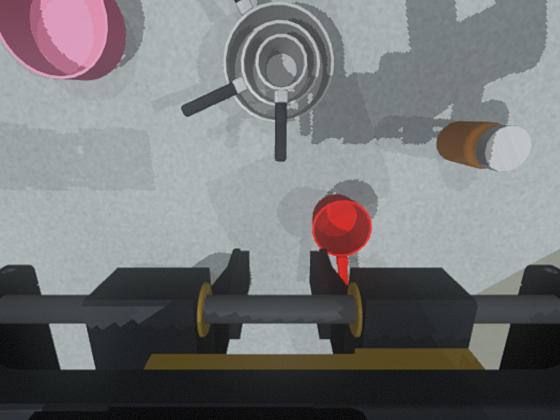

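View pics/s12.png

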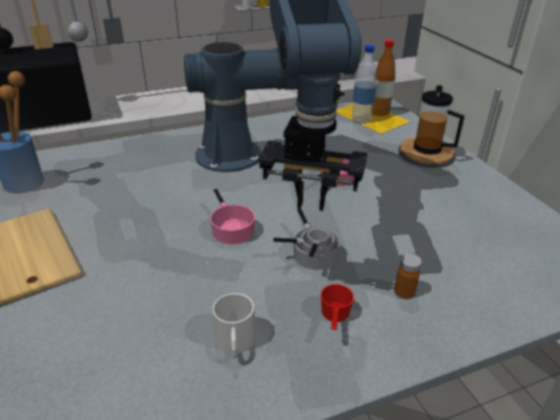

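The rims sit at their nested heights (±4 mm window) and the centres agree within about 3 mm. The handles are at 177°, −100° and −35°. The scoop is at the same scene pixel as at the start (337,303), and the arm is clear. Handing in.

```bash
python3 -c "
from rig import robot
print(robot.hand_in(), robot.get_obs()['time'])"
```

```text
the job is handed in; nothing more can be done
the job is handed in; nothing more can be done
```

The three steel cups are nested and the job is handed in; the clock read about 27.8 s of the 64 s at my last check. I pinched the middle cup by its handle and set it in the large one, then did the same with the small cup in the middle one.

**Last checks:**
- **Position:** The last wrist picture shows the three cup centres within about 3 mm of each other. All rims are within 4 mm of their nested heights.
- **Handles:** The large handle is at about 177° (measured at the start), the middle at −100° and the small at −35°. The smallest gap is about 65°, against the 37° needed.
- **Large cup:** It measured within 2 mm of where it started, which is about the camera error.
- **Bystanders:** The red scoop shows at the same place in the scene picture as at the start. The gripper was open and well above everything at hand-in.

**What disagreed:** The first grasp on the middle cup closed on nothing. The wrist and scene cameras both showed the fingertips about 27 mm higher than the reported position and the stated 17 mm overhang imply. I used the camera height after that, and both grasps held at about 11 mm opening on the 12 mm handles.

No verdict is reported, so I can't confirm the judged result.

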